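# Slide a pocket template between the guide posts to the stop

## Robot

A 6-joint arm with a two-finger parallel gripper is mounted at the origin on the work surface. World frame = base frame: x ahead of the robot, y to its left, z up, the work surface at z = 0. Lengths are in m, angles in rad, forces in N, time in s.
With the tool pointing down it reaches from about 0.25 to 0.775 m from the base axis. Payload 4 kg.
Tool frame: the origin (TCP) lies at the very end of the fingers, on their centre line; the grasp point (between the pads) lies 19 mm behind it; x points along the fingers, y is the direction in which the jaws open and shut, and the axes are right-handed (so a half turn about x gives the same grasp; the last joint's range is limited). The gripper opens to 94 mm and grips with 3 to 60 N. Pads are 16 mm wide; open, the fingers measure 119 mm over their backs; the gripper's body (75 mm by 177 mm) begins 78 mm behind the grasp point.
Start: joints at [1.128, 0.087, 1.371, -0, 1.684, -0.103], TCP at [0.183, 0.519, 0.206] pointing down, gripper open.
Joint ranges: [-3.1, 3.1], [-0.76, 2.03], [0.27, 2.55], [-1.08, 4.22], [0.17, 2.65], [-2.57, 2.57]. Speed limits (rad/s): [2.79, 2.79, 3.14, 3.14, 3.14, 3.14].

## Interface

Orientations are given as [roll, pitch, yaw] about the fixed x, y, z axes, in that order (R = Rz(yaw) Ry(pitch) Rx(roll)).
In Python, from bench import robot gives the robot as it stands.
- The arm moves only by the tool carry_out, never from a script. Its argument "targets" is a list of rows, each a list of 5 numbers: the closure, from 0 (fully open) to 1 (shut), then the shift along the tool's x, y, z in cm, then the turn about the tool's x in degrees. In form: [[fingers, tx, ty, tz, turn], ...]. A call has 1 to 20 rows; each row shifts and turns the commanded pose from where the row before left it, along the tool's axes as they then stand; what a row does not reach is not made up. A row lasts 1/10 s, in which the tool goes at most 50 mm and 8.59 degrees, less where a joint would pass 70% of its speed; a pose out of reach is approached as far as the arm can. A call is refused whole if a number of a shift passes 5 or a number of a turn 8.59, either way. A call with a gripper value outside its range is refused whole. The fingers move at their own pace and stop on an object; the grip force is fixed at half the most. Time passes only in rows, so rows that do not move let the fingers close. It gives the time, the measured TCP pose, the force and the opening at its end, in the units of the state.
- robot.get_obs(): the state, without advancing time (a new reading comes with each control period).
- robot.snapshot(name): name is "scene" or "top" or "wrist"; returns a dict with "image" (420x560x3 uint8, red, green, blue), "camera_matrix" (3x3 intrinsics, pixels), "pose" (4x4, takes a point from camera to world coordinates). Camera axes: x right, y up, looking along -z (the intrinsics and any distortion apply to the point x, -y, -z); pixel columns grow to the right and rows downward; lengths in m; the calibration is good to about 2 mm. The wrist camera is an equidistant fisheye: a pixel r from the principal point sees the ray r / f radians off the axis. A picture is of the moment at which its call begins. There is no depth.
- robot.close_job(): hands the job in, once; it reports no verdict.
The state is a dict: "time": time; "joint_positions": joint angles; "qvel": joint speeds; "joint_torque": joint torques, N m; "tool_pos": TCP position; "ee_rot": TCP orientation; "wrist_force": force on the tool from outside, world axes, zero at the start; "wrist_torque": the same for the moment, N m; "width": finger opening in m.
Only numpy, scipy, OpenCV 4.12 (cv2) and the standard library are available. Lean on these libraries where they do the work, as an engineer would, in place of code of your own. Each camera call takes 0.05 s, during which the arm holds its last target. There are 200 camera calls.

## Task

Push the green template flat along the table, between the two black guide posts of the registration frame, until it is all the way through and its leading edge lies flush against the red stop rail, ready to be traced. Only push it with the fingers: do not lift or tip it. Leave the weight, tape dispenser, chalk tin and marker where they are, and finish with the hand clear of everything.

Things in the scene. Friction and masses are not known exactly. Their poses are not given: they have to be found in the camera images.
- template: Loose green board with a white pocket outline and brass eyelet: 110 mm long (its x), 86 mm wide (its y), 18 mm thick, about 0.13 kg. Lies flat on the table and slides with ordinary friction. Origin: centre of its underside, z up. Starts 150 to 190 mm before the posts (frame x negative), long side within 30 degrees of the frame's x, up to 35 mm off the centre line.
- frame: U-shaped frame fixed to the table, without floor plate. Origin: on the table midway between the two black posts at its mouth. Its x is the push direction, roughly to the robot's right (world -y within 17 degrees), z up. Aluminium side arms 12 mm high, inner faces at y = +-58 mm, outer +-76 mm, run from x = -10 to 148 mm. Template home: its centre at x = 75 mm, trailing edge 20 mm past the posts' centres.
- post_a (a point): Top centre of the black post at frame y = +57 mm (farther from the robot). Fixed, 20 mm diameter, 32 mm high. The clear gap between the posts is 94 mm.
- post_b (a point): Top centre of the other black post, at frame y = -57 mm (nearer the robot). Same size.
- stop (a point): Middle of the top front edge of the fixed red stop rail across the frame's closed end: face towards the posts at frame x = 130 mm, 18 mm thick, 152 mm long, 20 mm high.
- weight: Bystander: dark steel pattern weight, disc 60 mm diameter and 20 mm high with a black knob to 45 mm. Origin: centre of its underside. Stands beside the posts, on the side away from the robot.
- dispenser: Bystander: black tape dispenser with an amber roll, 140 mm long (its x), 62 mm wide, 91 mm high. Origin: centre of its underside. Stands outside the frame, on the side away from the robot.
- tin: Bystander: blue and steel chalk tin 72 x 47 x 22 mm. Origin: centre of its underside. Beside the posts, on the robot's side.
- marker: Bystander: square yellow marker with a black cap, 137 mm long (its x), 15 mm wide, 17 mm high. Origin on its underside, 1 mm from mid-length. Outside the frame, on the robot's side.
Not all that is in view belongs to the job. There is more than one size of the frame; the job needs the middle-sized.

How it is judged:
By the outcome, as a careful person would: the job done as asked, in the order asked, and still so for the second after the job is handed in, with the robot touching nothing.
It also fails if it takes over 72 s, if anything falls off the work surface, if the arm or the gripper's body presses on something with over 40 N, if the wrist force passes 120 N, or if a joint passes its speed limit or range.

## Working session

There is one attempt and no reset: what is moved stays moved. The work goes in short steps, Python scripts to look and compute and a tool call to move; the robot and the scene stay as the last step left them, time stands still between calls to the robot, and variables do not carry over. Pictures are saved under pics/ and viewed, about 8 in all and at most 12, crops included, and the job is handed in when it is done.

Besides the shell and the picture viewer there is one more tool, called after "Emit:" as name(argument=value, ...) on one line, values as JSON. carry_out: Moves the arm, as the interface text tells. Its arguments: {"type":"object","properties":{"targets":{"type":"array","items":{"type":"array","items":{"type":"number"}}}},"required":["targets"]}

```bash
ls; mkdir -p pics
python3 - <<'E'
from bench import robot
import cv2,pickle
d={n:robot.snapshot(n) for n in("scene","top")}
pickle.dump(d,open("s0.pkl","wb"))
for n in d:
    cv2.imwrite(f"pics/{n}0.png",d[n]["image"][:,:,::-1]); print(n,d[n]["camera_matrix"].round(1).tolist(),d[n]["pose"].round(3).tolist(),[k for k in d[n]])
o=robot.get_obs();print(o["time"],o["tool_pos"],o["ee_rot"],o["wrist_force"],o["width"])
E
```

```text
pics
scene [[450.6, 0.0, 283.9], [0.0, 450.6, 204.8], [0.0, 0.0, 1.0]] [[0.016, -0.746, 0.666, 1.161], [1.0, 0.007, -0.015, -0.02], [0.007, 0.666, 0.746, 0.822], [0.0, 0.0, 0.0, 1.0]] ['image', 'camera_matrix', 'pose']
top [[393.8, 0.0, 278.2], [0.0, 393.8, 211.5], [0.0, 0.0, 1.0]] [[-0.02, 0.999, -0.039, 0.436], [-1.0, -0.019, 0.019, 0.005], [0.018, 0.04, 0.999, 0.992], [0.0, 0.0, 0.0, 1.0]] ['image', 'camera_matrix', 'pose']
0.1 [0.18311159 0.5181125  0.20442831] [-1.66693907  1.56881963 -2.00671267] [-0.06688689 -0.12628066 -0.34854932] 0.09403740300314842
```

View pics/top0.png

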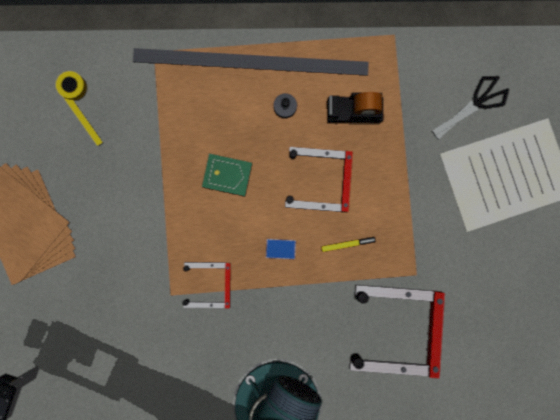

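View pics/scene0.png

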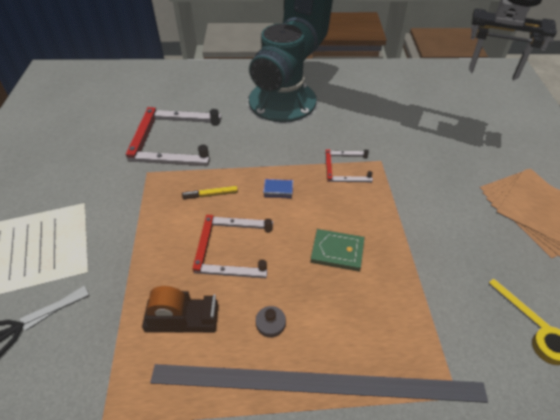

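Three U-frames are visible in the top view: small (px ~185-230, 265-305), middle (~290-350, 150-210) and large (~355-440, 290-375). The middle one's rail is about 60 px, or 152 mm at this height, so it matches. I'll measure it and confirm with a crop.

```bash
cat > h.py <<'E'
import numpy as np,cv2
from scipy.spatial.transform import Rotation as Ro
def ray(s,uv,z):
    K,P=s["camera_matrix"],s["pose"]; uv=np.atleast_2d(uv).astype(float)
    d=np.c_[(uv[:,0]-K[0,2])/K[0,0],-(uv[:,1]-K[1,2])/K[1,1],-np.ones(len(uv))]@P[:3,:3].T
    o=P[:3,3]; return (o+d*((z-o[2])/d[:,2])[:,None])[:,:2]
def blobs(s,kind,amin=40):
    im=s["image"]; h=cv2.cvtColor(im,cv2.COLOR_RGB2HSV); H,S,V=[h[...,i].astype(int) for i in range(3)]
    m={"green":(H>55)&(H<88)&(S>100)&(V>40),"red":((H<5)|(H>174))&(S>170)&(V>80),"black":(V<60)}[kind].astype(np.uint8)
    c,_=cv2.findContours(m,cv2.RETR_EXTERNAL,cv2.CHAIN_APPROX_NONE)
    return [x for x in c if cv2.contourArea(x)>amin]
def rect(s,c,z):
    w=ray(s,c[:,0,:],z); (cx,cy),(a,b),t=cv2.minAreaRect((w*1000).astype(np.float32))
    if a<b: a,b,t=b,a,t+90
    return np.array([cx,cy])/1000,a,b,(t+90)%180-90
E
python3 - <<'E'
import pickle;from h import *
d=pickle.load(open("s0.pkl","rb"))
for n in d:
    s=d[n]
    for k,z in(("green",.018),("red",.020),("black",.032)):
        for c in blobs(s,k,25):
            u=c[:,0,:].mean(0); 
            if cv2.contourArea(c)>2500: continue
            print(n,k,u.round(0),*[np.round(x,3) for x in rect(s,c,z)])
im=d["top"]["image"][130:230,190:370,::-1]; a=cv2.resize(im,None,fx=4,fy=4,interpolation=cv2.INTER_CUBIC); cv2.imwrite("pics/crop.png",a)
E
```

```text
scene red [203. 241.] [ 0.55  -0.184] 114.152 16.037 -5.208
scene red [328. 163.] [0.3   0.115] 68.69 7.764 -4.548
scene red [142. 130.] [ 0.158 -0.396] 150.087 17.696 -5.508
scene black [554. 342.] [0.801 0.49 ] 30.883 22.567 -23.09
scene black [  8. 334.] [ 0.775 -0.516] 72.079 38.297 21.804
scene black [186. 317.] [ 0.73  -0.206] 134.51 79.352 89.284
scene black [203. 151.] [ 0.264 -0.213] 41.114 17.807 11.806
scene black [214. 117.] [ 0.119 -0.195] 65.947 19.703 5.246
scene black [554.  47.] [-0.267  0.938] 79.128 34.881 -23.09
scene black [512.  29.] [-0.386  0.838] 289.818 254.32 69.023
scene black [525.   2.] [-0.602  0.973] 124.55 52.898 89.946
top green [226. 175.] [0.569 0.113] 104.391 81.559 76.825
top red [436. 335.] [ 0.165 -0.396] 207.869 23.577 -5.655
top red [227. 285.] [0.297 0.116] 82.692 9.781 -0.841
top red [346. 181.] [ 0.547 -0.184] 150.417 16.984 -5.524
top black [ 16. 388.] [0.074 0.627] 159.825 71.072 -33.351
top black [358. 360.] [ 0.111 -0.196] 38.667 28.851 53.977
top black [ 62. 350.] [0.152 0.515] 154.061 110.149 56.347
top black [430. 333.] [ 0.171 -0.375] 151.647 10.011 -6.644
top black [361. 297.] [ 0.262 -0.211] 32.626 24.068 43.872
top black [289. 199.] [ 0.504 -0.041] 15.507 13.921 -19.568
top black [293. 154.] [ 0.615 -0.052] 19.808 14.756 -1.192
top black [285. 103.] [ 0.742 -0.035] 29.993 19.767 -1.14
top black [349. 110.] [ 0.727 -0.207] 136.624 75.127 88.594
top black [82. 92.] [0.775 0.463] 47.516 14.024 -35.906
top black [69. 84.] [0.796 0.493] 34.065 34.062 -27.678
top black [490.  93.] [ 0.763 -0.548] 89.002 80.914 89.189
top black [520.  13.] [ 0.966 -0.635] 30.408 20.583 89.435
```

View pics/crop.png

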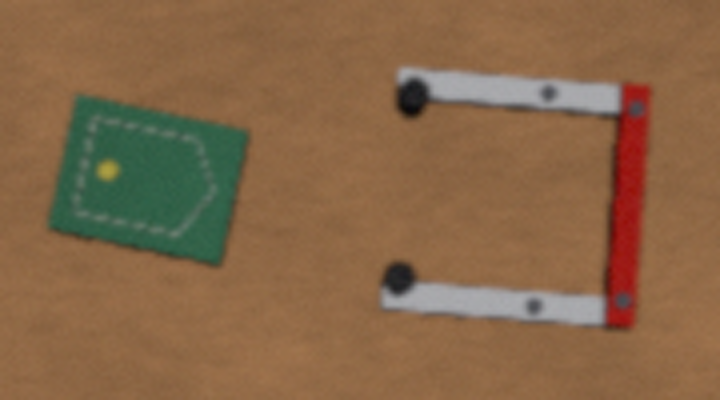

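The crop confirms the middle frame: posts at px (293,154) and (289,199), red rail centred at (346,181) measuring 150x17 mm. The template is at (226,175). The rail and the posts give the same frame origin to about 1 mm.

```bash
cat >> h.py <<'E'
O=np.array([.5602,-.0460]); FY=np.deg2rad(-95.6)
FX=np.array([np.cos(FY),np.sin(FY)]); FYv=np.array([-FX[1],FX[0]])
def toF(p): d=np.asarray(p)[:2]-O; return np.array([d@FX,d@FYv])*1000
def toW(f): return O+(f[0]*FX+f[1]*FYv)/1000
def tool(o):
    R=Ro.from_euler("xyz",o["ee_rot"]).as_matrix(); 
    return R, toF(o["tool_pos"]), o["tool_pos"][2]*1000
def report(robot):
    o=robot.get_obs(); R,f,z=tool(o)
    a=[(np.rad2deg(np.arctan2(v[1],v[0])-FY)+180)%360-180 for v in (R[:,1],R[:,2])]
    print("t",round(o["time"],2),"F xy",f.round(1),"z",round(z,1),"ang y,z rel frame",np.round(a,1),"down",R[:,0].round(3),"force",np.round(o["wrist_force"],1),"w",round(o["width"],4),"q6",o["joint_positions"][5].round(2))
    return R,o
def goto(robot,f,z):
    R,o=report(robot); w=np.r_[toW(f),z/1000]-o["tool_pos"]; print("tool shift cm",(R.T@w*100).round(2))
def templ(s):
    c=max(blobs(s,"green",200),key=cv2.contourArea); p,a,b,t=rect(s,c,.018)
    y=(t-np.rad2deg(FY)+90)%180-90; print("template F",toF(p).round(1),"yaw",round(y,1),"size",round(a,1),round(b,1)); return toF(p),y
E
python3 - <<'E'
import pickle;from h import *;from bench import robot
d=pickle.load(open("s0.pkl","rb")); p,y=templ(d["top"]); 
c=np.array([np.cos(np.deg2rad(y)),np.sin(np.deg2rad(y))])
print(p-95*c); goto(robot,p-95*c,60)
E
```

```text
template F [-159.2   -7.1] yaw -7.6 size 104.4 81.6
[-253.32859222    5.37977804]
t 0.1 F xy [-524.6 -430.3] z 204.4 ang y,z rel frame [166.1  76.1] down [-0.001 -0.002 -1.   ] force [-0.1 -0.1 -0.3] w 0.094 q6 -0.1
tool shift cm [ 14.46 -15.87  48.81]
```

Emit:
carry_out(targets=[[0.47,1,-1.6,4.8,0],[0.47,1,-1.6,4.8,0],[0.47,1,-1.6,4.8,0],[0.47,1,-1.6,4.8,0],[0.47,1,-1.6,4.8,0],[0.47,1,-1.6,4.8,0],[0.47,1,-1.6,4.8,0],[0.47,1,-1.6,4.8,0],[0.47,1,-1.6,4.8,0],[0.47,1,-1.6,4.8,0],[0.47,0,0,0,8.4],[0.47,0,0,0,8.4],[0.47,0,0,0,8.4],[0.47,0,0,0,8.4],[0.47,0,0,0,8.4],[0.47,0,0,0,8.4],[0.47,0,0,0,8.4],[0.47,0,0,0,8.4],[0.47,0,0,0,8.4],[0.47,0,0,0,8.0]])

```text
time: 2.1
tool_pos: [0.5699, 0.2171, 0.1077]
ee_rot: [-1.105, 1.569, -2.909]
wrist_force: [0.5, 0.7, 0.3]
width: 0.0496
```

Run:
```python
from h import *;from bench import robot
s=robot.snapshot("top"); p,y=templ(s); goto(robot,(-253.3,5.4),7)
w=robot.snapshot("wrist"); cv2.imwrite("pics/w1.png",np.vstack([w["image"]])[:,:,::-1])
```

```text
template F [-159.4   -7. ] yaw -7.4 size 105.1 81.2
t 2.15 F xy [-262.8  -15.9] z 107.8 ang y,z rel frame [82. -8.] down [-0.001 -0.    -1.   ] force [ 0.6  0.1 -0. ] w 0.05 q6 0.51
tool shift cm [10.08  2.26  0.64]
```

View pics/w1.png

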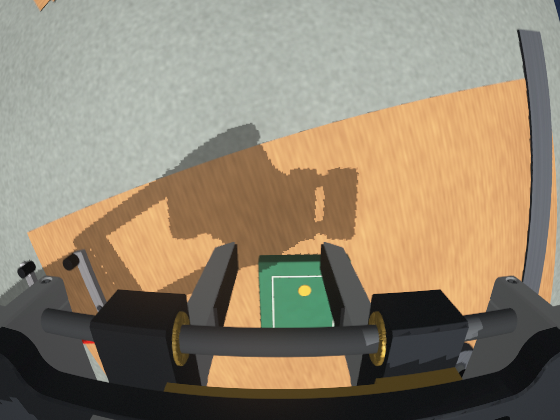

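The wrist view shows the open fingers straddling the template's trailing edge (px ~260-330, 255), square to it. Next I centre the hand and lower it behind that edge.

Emit:
carry_out(targets=[[0.47,0,1.1,0,-0.5],[0.47,0,1.1,0,0],[0.47,3,0,0,0],[0.47,3,0,0,0],[0.47,2,0,0,0],[0.47,1.2,0,0,0],[0.47,0.8,0,0,0],[0.47,0,0,0,0],[0.47,0,0,0,0]])

```text
time: 3.1
tool_pos: [0.5928, 0.2125, 0.0096]
ee_rot: [2.064, 1.569, 0.274]
wrist_force: [-0.1, 1.1, 0.7]
width: 0.0497
```

Run:
```python
from h import *;from bench import robot
goto(robot,(-253.3,5.4),7)
```

```text
t 3.1 F xy [-260.5    7.2] z 9.6 ang y,z rel frame [83. -7.] down [ 0.002  0.001 -1.   ] force [-0.1  1.1  0.7] w 0.0497 q6 0.47
tool shift cm [ 0.26 -0.09  0.73]
```

Emit:
carry_out(targets=[[0.47,0.2,-0.1,0.7,0.5],[0.47,0,0,0.8,0],[0.47,0,0,0.8,0],[0.47,0,0,0.6,0],[0.47,0,0,0.4,0],[0.47,0,0,0.4,0],[0.47,0,0,0.4,0],[0.47,0,0,0.4,0],[0.47,0,0,0.4,0],[0.47,0,0,0,0],[0.47,0,0,0,0]])

```text
time: 4.2
tool_pos: [0.5797, 0.1646, 0.0064]
ee_rot: [-0.562, 1.57, -2.361]
wrist_force: [-0.2, 0.6, -0.0]
width: 0.0498
```

Run:
```python
from h import *;from bench import robot
report(robot); s=robot.snapshot("top"); templ(s)
cv2.imwrite("pics/t2.png",cv2.resize(s["image"][100:280,150:380,::-1],None,fx=3,fy=3,interpolation=cv2.INTER_CUBIC))
```

```text
t 4.2 F xy [-211.5   -1.2] z 6.4 ang y,z rel frame [82.5 -7.5] down [-0. -0. -1.] force [-0.2  0.6 -0. ] w 0.0498 q6 0.41
template F [-145.9   -7.5] yaw -4.4 size 77.0 54.8
```

View pics/t2.png

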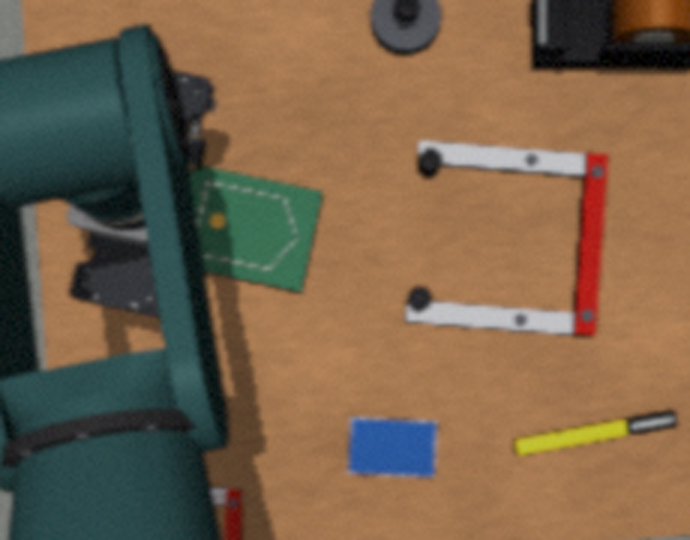

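Top view: the fingers touch the trailing edge and the arm hides the rear of the template. Its leading corners are at crop px (322,192) and (301,291), so from here I track the leading edge.

```bash
cat >> h.py <<'E'
def front(s):
    c=max(blobs(s,"green",150),key=cv2.contourArea); w=np.array([toF(p) for p in ray(s,c[:,0,:],.018)])
    A=w[np.argmax(w@[1,1])]; B=w[np.argmax(w@[1,-1])]
    e=np.array([A-B])[0]; L=np.hypot(*e); e/=L; n=np.array([e[1],-e[0]])
    r=w-B; q=r[(r@e>8)&(r@e<L-8)&(r@n>-6)]+B   # leading edge pixels
    vx,vy,x0,y0=cv2.fitLine(q.astype(np.float32),cv2.DIST_HUBER,0,.01,.01).ravel()
    if vy<0: vx,vy=-vx,-vy
    n=np.array([vy,-vx]); m=(A+B)/2; m=m+n*(np.array([x0,y0])-m)@n
    cen=m-n*52.4; yaw=np.rad2deg(np.arctan2(n[1],n[0]))
    print("A",A.round(1),"B",B.round(1),"L",round(L,1),"-> template F",cen.round(1),"yaw",round(yaw,1)); return cen,yaw
E
python3 - <<'E'
import pickle;from h import *;from bench import robot
front(pickle.load(open("s0.pkl","rb"))["top"]); front(robot.snapshot("top"))
front(pickle.load(open("s0.pkl","rb"))["scene"]); front(robot.snapshot("scene"))
E
```

```text
A [-103.4   24. ] B [-114.7  -51.9] L 76.7 -> template F [-160.5   -6.3] yaw -8.1
A [-120.1   15.1] B [-125.9  -35.4] L 50.8 -> template F [-166.1    4.5] yaw -6.0Traceback (most recent call last):
  File "<stdin>", line 3, in <module>
  File "h.py", line 34, in front
    c=max(blobs(s,"green",150),key=cv2.contourArea); w=np.array([toF(p) for p in ray(s,c[:,0,:],.018)])
ValueError: max() iterable argument is empty
```

Run:
```python
import pickle;from h import *;from bench import robot
s=robot.snapshot("top");h=cv2.cvtColor(s["image"],cv2.COLOR_RGB2HSV)
print(h[170,236:262].tolist()); print(h[168:200:2,245].tolist())
d=pickle.load(open("s0.pkl","rb"))["scene"];h=cv2.cvtColor(d["image"],cv2.COLOR_RGB2HSV);print(h[240,310:372:4].tolist())
```

```text
[[75, 122, 111], [74, 123, 112], [75, 125, 110], [75, 125, 112], [74, 121, 112], [75, 122, 109], [74, 119, 111], [74, 123, 112], [74, 113, 115], [74, 80, 121], [72, 67, 121], [73, 95, 115], [75, 121, 112], [74, 122, 113], [74, 124, 111], [74, 122, 113], [75, 121, 112], [74, 118, 115], [73, 121, 110], [65, 83, 101], [20, 102, 107], [14, 132, 147], [14, 133, 163], [14, 134, 166], [14, 131, 165], [14, 131, 167]]
[[72, 68, 123], [74, 80, 121], [74, 98, 114], [74, 105, 119], [74, 122, 113], [75, 121, 116], [73, 113, 113], [75, 71, 126], [75, 81, 116], [74, 118, 115], [75, 120, 113], [74, 121, 112], [73, 121, 114], [74, 124, 113], [26, 75, 82], [14, 130, 165]]
[[14, 122, 170], [24, 77, 123], [67, 75, 112], [67, 53, 121], [67, 71, 111], [67, 76, 111], [66, 76, 111], [67, 78, 111], [66, 76, 111], [67, 74, 110], [65, 68, 113], [65, 63, 113], [63, 45, 126], [63, 67, 110], [14, 122, 167], [14, 121, 173]]
```

```bash
sed -i 's/(H>55)&(H<88)&(S>100)&(V>40)/(H>38)\&(H<82)\&(S>40)\&(V>35)/; s/n\*52.4/n*54.5/' h.py
python3 - <<'E'
import pickle;from h import *;from bench import robot
d=pickle.load(open("s0.pkl","rb"))
for n in("top","scene"): print(n);templ(d[n]);front(d[n]);s=robot.snapshot(n);front(s)
cv2.imwrite("pics/s2.png",s["image"][:,:,::-1])
E
```

```text
top
template F [-159.1   -6.6] yaw -7.5 size 108.6 84.7
A [-101.2   26.7] B [-112.   -54.2] L 81.6 -> template F [-160.6   -6.8] yaw -7.4
A [-88.6  25.2] B [-97.  -55.5] L 81.1 -> template F [-146.7   -7.9] yaw -7.5
scene
template F [-159.7   -3.3] yaw -7.6 size 106.4 87.0
A [-107.    33.1] B [-112.9  -50.3] L 83.6 -> template F [-1.62e+02  1.00e-01] yaw -7.0
A [-94.   31.6] B [-99.1 -52.1] L 83.8 -> template F [-148.    -0.8] yaw -7.2
```

Emit:
carry_out(targets=[[0.47,0,0.045,0.4,-0.5],[0.47,0,0.04,0.4,-0.5],[0.47,0,0.04,0.4,-0.5],[0.47,0,0.035,0.4,-0.5],[0.47,0,0.03,0.4,-0.5],[0.47,0,0.03,0.4,-0.5],[0.47,0,0.025,0.4,-0.5],[0.47,0,0.02,0.4,-0.5],[0.47,0,0.02,0.4,-0.5],[0.47,0,0.015,0.4,-0.5],[0.47,0,0.01,0.4,-0.5],[0.47,0,0.005,0.4,-0.5],[0.47,0,0,0,0]])

```text
time: 5.75
tool_pos: [0.5743, 0.1164, 0.0066]
ee_rot: [0.504, 1.57, -1.19]
wrist_force: [0.2, 0.0, 0.6]
width: 0.0497
```

Run:
```python
from h import *;from bench import robot
report(robot)
for n in("top","scene"): s=robot.snapshot(n);front(s)
```

```text
t 5.75 F xy [-163.    -1.8] z 6.6 ang y,z rel frame [88.5 -1.5] down [ 0. -0. -1.] force [0.2 0.  0.6] w 0.0497 q6 0.23
A [-44.6  36.3] B [-48.  -46.6] L 83.0 -> template F [-98.6  -1.8] yaw -1.2
A [-49.4  43.3] B [-47.2 -41.7] L 85.0 -> template F [-99.7   5.3] yaw -1.5
```

```bash
sed -i 's/m=m+n\*(np.array(\[x0,y0\])-m)@n/m=m+n*((np.array([x0,y0])-m)@n)/' h.py
python3 - <<'E'
from h import *;from bench import robot
s=robot.snapshot("top");front(s); t=robot.snapshot("scene"); front(t)
f=lambda i,k:cv2.resize(i[:,:,::-1],None,fx=k,fy=k,interpolation=cv2.INTER_CUBIC)
a=f(s["image"][140:220,240:360],6.6)[:290*2]; cv2.imwrite("pics/t3.png",a)
b=f(t["image"][200:290,185:345],5); cv2.imwrite("pics/s3.png",b)
E
```

```text
A [-44.6  36.3] B [-48.  -46.6] L 83.0 -> template F [-98.6  -4.1] yaw -1.2
A [-49.4  43.3] B [-47.2 -41.7] L 85.0 -> template F [-99.6   2.4] yaw -1.7
```

View pics/t3.png

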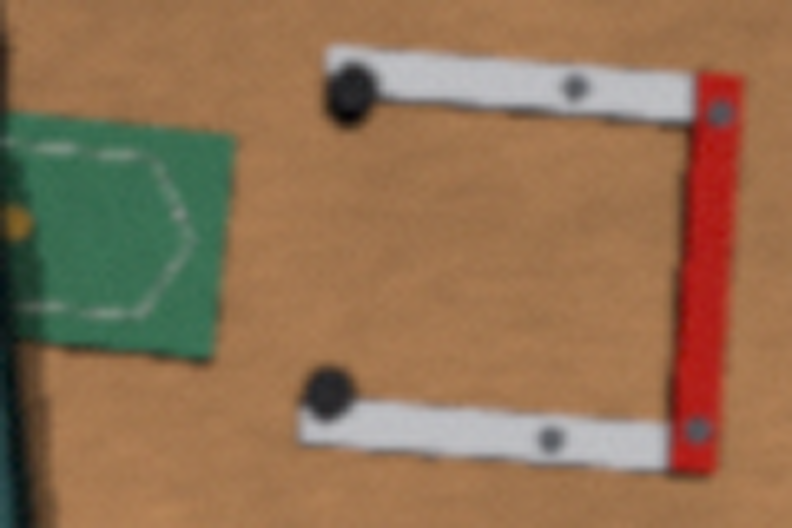

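View pics/s3.png

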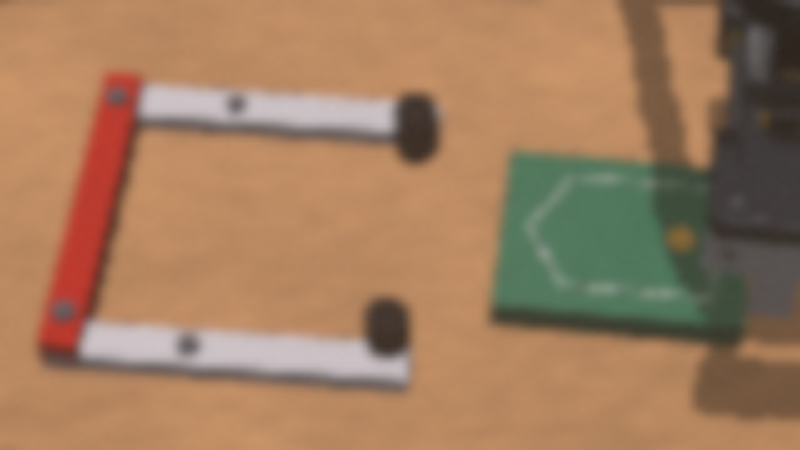

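The crops show the template leading edge at top px (236,133)-(213,358) and the screws on rail and arms clearly in both views. The screws are symmetric about the frame axis, so I'll use them to check the centre line in each camera.

Run:
```python
import pickle;from h import *
d=pickle.load(open("s0.pkl","rb"))
P={"top":(240,140,6.6,[(721,113),(697,430)],[(575,87),(551,439)],[(236,133),(213,358)],[(327,45),(300,443)]),"scene":(185,200,5,[(117,96),(63,311)],[(236,104),(188,345)],[(512,152),(493,310)],[])}
for n,(u,v,k,r,a,t,m) in P.items():
    g=lambda q,z:[toF(p).round(1).tolist() for p in ray(d[n],np.array(q)/k+[u,v],z)]
    print(n,"rail screws",g(r,.02),"arm screws",g(a,.012),"templ front",g(t,.018), m and g(m,.012))
```

```text
top rail screws [[141.7, 60.8], [141.1, -59.5]] arm screws [[86.9, 67.8], [87.6, -66.7]] templ front [[-40.4, 38.7], [-42.3, -46.8]] [[-8.5, 76.1], [-7.1, -75.7]]
scene rail screws [[139.0, -58.8], [138.8, 61.5]] arm screws [[85.0, -65.3], [84.3, 68.8]] templ front [[-45.8, -43.3], [-44.3, 43.7]] []
```

Emit:
carry_out(targets=[[0.47,0,0.01,0.2,-0.3],[0.47,0,0.01,0.2,-0.3],[0.47,0,0.01,0.2,-0.3],[0.47,0,0.01,0.2,-0.3],[0.47,0,0.01,0.2,-0.3],[0.47,0,0.01,0.2,-0.3],[0.47,0,0,0.1,0],[0.47,0,0,0,0]])

```text
time: 6.75
tool_pos: [0.5736, 0.1037, 0.0066]
ee_rot: [0.671, 1.57, -0.992]
wrist_force: [0.0, -0.5, 0.7]
width: 0.0496
```

Run:
```python
from h import *;from bench import robot
report(robot)
for n in("top","scene"): s=robot.snapshot(n);front(s)
```

```text
t 6.75 F xy [-150.3   -1.3] z 6.6 ang y,z rel frame [90.3  0.3] down [ 0. -0. -1.] force [ 0.  -0.5  0.7] w 0.0496 q6 0.17
A [-32.4  39.8] B [-31.1 -40.3] L 80.1 -> template F [-86.4   0.3] yaw -0.5
A [-36.8  47. ] B [-33.9 -37.6] L 84.7 -> template F [-87.6   4.3] yaw 0.5
```

Emit:
carry_out(targets=[[0.47,0,0,0.4,0],[0.47,0,0,0.4,0],[0.47,0,0,0.4,0],[0.47,0,0,0.4,0],[0.47,0,0,0.4,0],[0.47,0,0,0.4,0],[0.47,0,0,0.4,0],[0.47,0,0,0.4,0],[0.47,0,0,0.4,0],[0.47,0,0,0.4,0],[0.47,0,0,0.4,0]])

```text
time: 7.95
tool_pos: [0.5694, 0.0599, 0.0065]
ee_rot: [2.465, 1.571, 0.802]
wrist_force: [0.2, 1.1, -0.4]
width: 0.0496
```

Run:
```python
from h import *;from bench import robot
report(robot)
s=robot.snapshot("top");front(s)
t=robot.snapshot("scene"); front(t)
f=lambda i,k:cv2.resize(i[:,:,::-1],None,fx=k,fy=k,interpolation=cv2.INTER_CUBIC)
cv2.imwrite("pics/m4.png",np.vstack([f(s["image"][145:220,240:360],4),f(t["image"][205:280,190:310],4)]))
```

```text
t 7.95 F xy [-106.3   -1.2] z 6.5 ang y,z rel frame [90.3  0.3] down [ 0.  0. -1.] force [ 0.2  1.1 -0.4] w 0.0496 q6 0.1
A [10.1 40.7] B [ 11.2 -39.4] L 80.1 -> template F [-42.7  -0.4] yaw 1.1
A [11.1 43.3] B [  9.7 -39.6] L 83.0 -> template F [-42.8   1.2] yaw 0.7
```

View pics/m4.png

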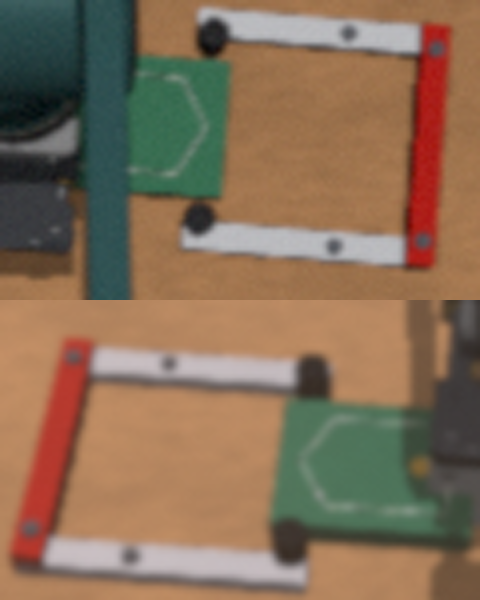

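The leading edge has cleared both posts with a gap on each side. I keep pushing straight.

Emit:
carry_out(targets=[[0.47,0,0,0.5,0],[0.47,0,0,0.5,0],[0.47,0,0,0.5,0],[0.47,0,0,0.5,0],[0.47,0,0,0.5,0],[0.47,0,0,0.5,0],[0.47,0,0,0.5,0],[0.47,0,0,0.5,0],[0.47,0,0,0.5,0],[0.47,0,0,0.5,0],[0.47,0,0,0.5,0],[0.47,0,0,0.5,0],[0.47,0,0,0.5,0],[0.47,0,0,0.5,0],[0.47,0,0,0.5,0],[0.47,0,0,0.5,0],[0.47,0,0,0.5,0],[0.47,0,0,0.5,0],[0.47,0,0,0.5,0],[0.47,0,0,0.5,0]])

```text
time: 10.05
tool_pos: [0.5602, -0.0398, 0.0065]
ee_rot: [-2.708, 1.571, 1.912]
wrist_force: [-1.0, 1.5, 0.7]
width: 0.0499
```

Run:
```python
from h import *;from bench import robot
report(robot)
for n in("top","scene"): s=robot.snapshot(n);front(s)
```

```text
t 10.05 F xy [-6.2 -0.6] z 6.5 ang y,z rel frame [90.3  0.3] down [-0.  0. -1.] force [-1.   1.5  0.7] w 0.0499 q6 -0.08
A [65.5  2.5] B [ 63.8 -42.7] L 45.2 -> template F [ 10.9 -15.7] yaw -4.6
A [111.2  44.2] B [112.7 -36.5] L 80.6 -> template F [57.2  3.5] yaw 0.4
```

Emit:
carry_out(targets=[[0.47,0,0,0.3,0],[0.47,0,0,0.3,0],[0.47,0,0,0.3,0],[0.47,0,0,0.2,0],[0.47,0,0,0.2,0],[0.47,0,0,0.1,0]])

```text
time: 10.75
tool_pos: [0.5589, -0.0535, 0.0064]
ee_rot: [-1.632, 1.571, 2.988]
wrist_force: [-0.5, 0.6, -0.0]
width: 0.0498
```

Emit:
carry_out(targets=[[0.47,0,0,0.1,0],[0.47,0,0,0.1,0]])

```text
time: 10.95
tool_pos: [0.5588, -0.0553, 0.0065]
ee_rot: [-2.725, 1.571, 1.896]
wrist_force: [-0.0, -0.7, 0.1]
width: 0.0498
```

Emit:
carry_out(targets=[[0.47,0,0,0.1,0],[0.47,0,0,0,0]])

```text
time: 11.15
tool_pos: [0.5588, -0.0562, 0.0065]
ee_rot: [2.559, 1.57, 0.896]
wrist_force: [0.6, 0.5, -0.7]
width: 0.0501
```

Emit:
carry_out(targets=[[0.47,0,0,0.1,0],[0.47,0,0,0,0]])

```text
time: 11.35
tool_pos: [0.5589, -0.0563, 0.0066]
ee_rot: [2.944, 1.569, 1.281]
wrist_force: [0.2, 4.9, -1.0]
width: 0.0498
```

Emit:
carry_out(targets=[[0.47,0,0,0.1,0],[0.47,0,0,0,0]])

```text
time: 11.55
tool_pos: [0.5589, -0.0564, 0.0066]
ee_rot: [2.986, 1.567, 1.323]
wrist_force: [0.9, 7.2, -0.9]
width: 0.0496
```

Run:
```python
from h import *;from bench import robot
report(robot)
for n in("scene",): s=robot.snapshot(n);front(s)
```

```text
t 11.55 F xy [10.4 -0.3] z 6.6 ang y,z rel frame [90.3  0.3] down [ 0.001  0.004 -1.   ] force [ 0.9  7.2 -0.9] w 0.0496 q6 -0.11
A [126.3  45.5] B [126.8 -38.2] L 83.6 -> template F [72.7  3.4] yaw 0.3
```

The tool has stopped and the force is rising, so the template is on the rail. One light extra press will seat it, then I back straight off and lift.

Emit:
carry_out(targets=[[0.47,0,0,0.1,0],[0.47,0,0,0.1,0],[0.47,0,0,0,0],[0.47,0,0,0,0]])

```text
time: 12.0
tool_pos: [0.559, -0.0564, 0.0066]
ee_rot: [3.036, 1.563, 1.373]
wrist_force: [3.2, 11.0, -0.1]
width: 0.05
```

Emit:
carry_out(targets=[[0.47,0,0,-0.3,0],[0.47,0,0,-0.5,0],[0.47,0,0,-1,0],[0.47,0,0,-2,0],[0.47,0,0,-3,0],[0.47,0,0,-3,0],[0.47,-3,0,-3,0],[0.47,-4,0,-4,0],[0.47,-4,0,-4,0],[0.47,-4,0,-4,0],[0.47,-2,0,-4,0],[0.47,0,0,-4,0],[0.47,0,0,-4,0],[0.47,0,0,0,0],[0.47,0,0,0,0]])

```text
time: 13.5
tool_pos: [0.5905, 0.2928, 0.162]
ee_rot: [-0.26, 1.569, -1.921]
wrist_force: [-0.2, -0.5, -0.1]
width: 0.0496
```

Run:
```python
from h import *;from bench import robot
report(robot)
s=robot.snapshot("top");templ(s);front(s)
t=robot.snapshot("scene"); front(t)
f=lambda i,k:cv2.resize(i[:,:,::-1],None,fx=k,fy=k,interpolation=cv2.INTER_CUBIC)
cv2.imwrite("pics/m5.png",np.vstack([f(s["image"][85:260,255:415],1.7*1),f(s["image"][145:220,255:415],1.7)]))
cv2.imwrite("pics/m5.png",np.hstack([f(s["image"][85:260,258:390],3),f(t["image"][170:345,130:262+0],3)]))
```

```text
t 13.5 F xy [-340.1   -2.9] z 162.0 ang y,z rel frame [90.4  0.4] down [-0.001 -0.002 -1.   ] force [-0.2 -0.5 -0.1] w 0.0496 q6 0.47
template F [75.1  0.9] yaw 0.2 size 108.8 85.6
A [127.7  42.7] B [128.6 -40. ] L 82.7 -> template F [73.7  2.2] yaw -0.8
A [126.3  45.5] B [126.8 -38.2] L 83.6 -> template F [72.7  3.4] yaw 0.3
```

View pics/m5.png

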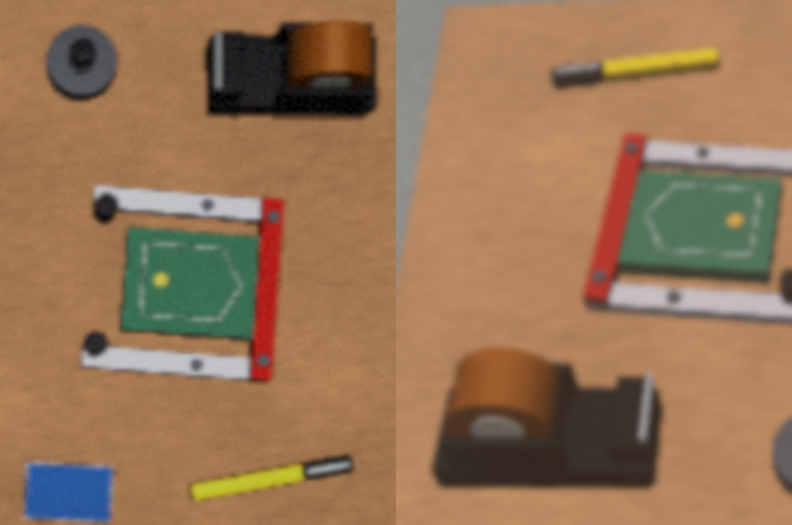

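The template is home against the rail at (75.1, 0.9) mm with yaw 0.2°. The bystanders are where they were and the hand is well clear, so I'm handing in.

```bash
python3 -c "
from bench import robot
print(robot.close_job())"
```

```text
the job is handed in; nothing more can be done
None
```

I pushed the green template flat between the posts of the middle-sized frame with two spread fingers, straightening it on the way. At the red rail I pressed it lightly (about 11 N), then backed off and handed the job in at about 13.5 s.

**Template position:** the last top view puts its centre at frame (75.1, 0.9) mm with a yaw of 0.2°; home is (75, 0). The tool stopped as the force rose from about 0 to 11 N, which fits the leading edge lying flush on the rail.

**Surroundings:** the weight, dispenser, tin and marker look unmoved in the final picture; I did not measure them. The hand finished about 0.3 m behind the posts and 16 cm up, with the wrist force back to about 0.

**Checks that disagreed:**
- The scene camera's leading-edge estimate of the centre was (72.7, 3.4) mm. My frame coordinates came from the top camera, and the scene view showed the frame itself shifted 1–3 mm the same way.
- The top view's own leading-edge estimate was (73.7, 2.2) mm with a yaw of -0.8°.
- Partway through, my leading-edge helper had a bug that put the template's sideways position off by about 2 mm. I found and fixed it before the template reached the posts.

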